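Find the rocking flap of the flap-top chest and push it open

TASK

Three bays of the flap-top chest are packed full and hold their flaps firm; a bearing lies in the fourth. Press the flaps on their front halves with a fingertip, one after another, until you find the one that rocks, then push that flap open to about 45 degrees or more, leave it standing open and take the hand away. Do not force a flap that stays firm, and neither pick up nor shift the things lying on the chest and around it.

Things in the scene. Friction and masses are not known exactly. Their poses are not given: they have to be found in the camera images.
- chest: low fixed plywood chest, 80 mm high, 246 mm wide. Origin on its underside, below the flaps' pivot line; x points from the front wall (x = -70 mm) to the rear ledge (x = 60 to 102 mm), y left, z up. Four identical flaps in a row along y, 60 mm apart, cover four bays (120 x 54 mm, 74 mm deep). Three bays are packed with wood; the fourth holds only a low bearing; it cannot be seen which
- press_a (a point): centre of the flat steel finger plate (16 mm disc) on top of flap a, the leftmost (chest y = +90 mm). The flap is a wooden plate 116 mm front to back, 50 mm wide, 8 mm thick, flush with the chest's top; the plate lies 40 mm in front of its pivot line, 18 mm from its front edge, 80 mm above the bench when shut, and moves with it. Over 60 N on a flap counts as forcing it
- flap_a (a joint): tilt (rad) of flap a about the pivot under its middle, 76 mm above the bench. 0 = level, shut; grows as the front half sinks into the bay and the rear half rises; stop at 1.05. The rear half cannot be pressed down. Friction (1.5 N at the finger plate) holds it where it is left. Over a packed bay it gives only 2 to 3 mm (under 0.08 rad), then is firm; the loose one goes on
- press_b (a point): centre of the flat steel finger plate (16 mm disc) on top of flap b, the second from the left (chest y = +30 mm). The flap is a wooden plate 116 mm front to back, 50 mm wide, 8 mm thick, flush with the chest's top; the plate lies 40 mm in front of its pivot line, 18 mm from its front edge, 80 mm above the bench when shut, and moves with it. Over 60 N on a flap counts as forcing it
- flap_b (a joint): tilt (rad) of flap b about the pivot under its middle, 76 mm above the bench. 0 = level, shut; grows as the front half sinks into the bay and the rear half rises; stop at 1.05. The rear half cannot be pressed down. Friction (1.5 N at the finger plate) holds it where it is left. Over a packed bay it gives only 2 to 3 mm (under 0.08 rad), then is firm; the loose one goes on
- press_c (a point): centre of the flat steel finger plate (16 mm disc) on top of flap c, the third from the left (chest y = -30 mm). The flap is a wooden plate 116 mm front to back, 50 mm wide, 8 mm thick, flush with the chest's top; the plate lies 40 mm in front of its pivot line, 18 mm from its front edge, 80 mm above the bench when shut, and moves with it. Over 60 N on a flap counts as forcing it
- flap_c (a joint): tilt (rad) of flap c about the pivot under its middle, 76 mm above the bench. 0 = level, shut; grows as the front half sinks into the bay and the rear half rises; stop at 1.05. The rear half cannot be pressed down. Friction (1.5 N at the finger plate) holds it where it is left. Over a packed bay it gives only 2 to 3 mm (under 0.08 rad), then is firm; the loose one goes on
- press_d (a point): centre of the flat steel finger plate (16 mm disc) on top of flap d, the rightmost (chest y = -90 mm). The flap is a wooden plate 116 mm front to back, 50 mm wide, 8 mm thick, flush with the chest's top; the plate lies 40 mm in front of its pivot line, 18 mm from its front edge, 80 mm above the bench when shut, and moves with it. Over 60 N on a flap counts as forcing it
- flap_d (a joint): tilt (rad) of flap d about the pivot under its middle, 76 mm above the bench. 0 = level, shut; grows as the front half sinks into the bay and the rear half rises; stop at 1.05. The rear half cannot be pressed down. Friction (1.5 N at the finger plate) holds it where it is left. Over a packed bay it gives only 2 to 3 mm (under 0.08 rad), then is firm; the loose one goes on
- nut: rusty hexagon nut, 28x24x13 mm, on the chest's rear ledge; origin at the centre of its underside; a bystander, to be left alone (within 30 mm of where it stood)
- spanner: slim open-ended spanner, 191 mm long, 7 mm thick, lying along the chest's rear ledge; origin at the centre of its underside; a bystander, to be left alone (within 30 mm of where it stood)
- brush: paint brush with red handle, 210 mm long, lying on the bench in front of the chest; origin at the centre of its underside; a bystander, to be left alone (within 30 mm of where it stood)
- tape: roll of black insulating tape, 67 mm across, 18 mm high, on the bench; origin at the centre of its underside; a bystander, to be left alone (within 30 mm of where it stood)
- mug: white mug, 94 mm tall, on the bench right of the chest; origin at the centre of its underside; a bystander, to be left alone (within 30 mm of where it stood)

How it is judged (in metres and radians):
On the way:
1. the loose flap has been found: it rocks under a press of the fingers on it (((value of joint flap_a above 0.1 rad and contact force between the fingers and flap_a above 0.3 N) or (value of joint flap_b above 0.1 rad and contact force between the fingers and flap_b above 0.3 N) or (value of joint flap_c above 0.1 rad and contact force between the fingers and flap_c above 0.3 N) or (value of joint flap_d above 0.1 rad and contact force between the fingers and flap_d above 0.3 N))), for 0.05 s.
At the end, for the whole second after the job is handed in: the loose flap stands open at 0.7 rad (40 degrees) or more, at rest, and every bystander is within 30 mm of where it stood (((value of joint flap_a above 0.7 rad and velocity of joint flap_a between -0.05 and 0.05 rad/s) or (value of joint flap_b above 0.7 rad and velocity of joint flap_b between -0.05 and 0.05 rad/s) or (value of joint flap_c above 0.7 rad and velocity of joint flap_c between -0.05 and 0.05 rad/s) or (value of joint flap_d above 0.7 rad and velocity of joint flap_d between -0.05 and 0.05 rad/s)) and distance of each of nut, spanner, brush, tape, mug from where it was at the start of the episode below 0.03 m); the robot touches nothing.
It fails at once if a flap is forced (pressed with more than 60 N) (contact force between any of the fingers, the arm and flap_a above 60 N or contact force between any of the fingers, the arm and flap_b above 60 N or contact force between any of the fingers, the arm and flap_c above 60 N or contact force between any of the fingers, the arm and flap_d above 60 N).
It fails at once if a bystander is lifted, carried or shoved more than 30 mm (distance of any of nut, spanner, brush, tape, mug from where it was at the start of the episode above 0.03 m).
It also fails if it takes over 45 s, if anything falls off the work surface, if the arm or the gripper's body presses on something with over 40 N, if the wrist force passes 120 N, or if a joint passes its speed limit or range.

ROBOT

A 6-joint arm with a two-finger parallel gripper is mounted at the origin on a cart in front of the work surface, level with it; the furniture and walls round the work are solid. World frame = base frame: x ahead of the robot, y to its left, z up, the work surface at z = 0. Lengths are in m, angles in degrees, forces in N, time in s.
With the tool pointing down it reaches from about 0.425 to 0.95 m from the base axis. Payload 3.5 kg.
Tool frame: the origin (TCP) lies midway between the tips of the shut fingers; the grasp point (between the pads) lies 19 mm behind it; z points along the fingers, y is the line along which they close (so a half turn about z gives the same grasp; the last joint's range is limited). The gripper opens to 85 mm and grips with 20 to 120 N. Pads are 22 mm wide; open, the fingers measure 114 mm over their backs; the gripper's body (76 mm by 85 mm) begins 54 mm behind the grasp point. The pads swing forward as they close: fully open they stand 13 mm farther back than shut.
Start: joints at [68.297, 16.404, 90.338, -0, 73.258, -8.594], TCP at [0.153, 0.657, 0.231] pointing down, gripper open.
Joint ranges: [-158.93, 158.93], [-51.34, 127.21], [12.03, 142.37], [-87.48, 267.48], [13.55, 161.25], [-162.69, 162.69]. Speed limits (degrees/s): [159.86, 159.86, 180, 180, 180, 180].

INTERFACE

Orientations are given as a 3x3 rotation matrix whose columns are the frame's x, y, z axes.
In Python, from plant import ctrl, vision, ticket gives the robot as it stands.
- The arm moves only by the tool move_arm, never from a script. Its argument "motion" is a list of rows, each an object of numbers: "tx", "ty", "tz": the shift along the tool's x, y, z in units of 40 mm (1.0 is 40 mm); "ax", "ay", "az": the turn, a rotation vector about the tool's x, y, z in rad. In form: [{"tx": .., "ty": .., "tz": .., "ax": .., "ay": .., "az": ..}, ...]. A call has exactly 8 rows; each row is the pose to reach, as a shift and turn from the pose commanded when the call began, along the tool's axes at that moment; what a row does not reach only later rows make up. A row lasts 1/10 s, in which the tool goes at most 50 mm and 8.59 degrees, less where a joint would pass 70% of its speed; a pose out of reach is approached as far as the arm can. A call with a gripper value outside its range is refused whole. "grip" is the opening, from 0 (shut) to 1 (fully open), set as the call begins (left out, the last holds). The fingers move at their own pace and stop on an object; the grip force is fixed at half the most. Time passes only in rows, so rows that repeat a pose let the fingers close, or fill a call up. It gives the time, the measured TCP pose, the force, the opening and the grip force at its end, in the units of the state.
- ctrl.read_state(): the state, without advancing time (a new reading comes with each control period).
- vision.grab_frame(name): name is "scene" or "top" or "wrist"; returns a dict with "frame" (400x640x3 uint8, red, green, blue), "z_map" (400x640 float32, m along the optical axis (not along the pixel's ray), 0 where there is no reading), "intrinsics" (3x3 intrinsics, pixels), "dist" ([k1, k2, p1, p2, k3] as OpenCV has them; the pictures are not rectified), "extrinsics" (4x4, takes a point from camera to world coordinates). Camera axes: x right, y up, looking along -z (the intrinsics and any distortion apply to the point x, -y, -z); pixel columns grow to the right and rows downward; lengths in m; the calibration is good to about 2 mm. A picture is of the moment at which its call begins.
- ticket.close_job(): hands the job in; it is judged then, once.
The state is a dict: "clock": time; "qpos": joint angles; "dq": joint speeds; "joint_efforts": joint torques, N m; "tcp_pos": TCP position; "tcp_rot": TCP orientation; "ft_force": force on the tool from outside, world axes, zero at the start; "ft_torque": the same for the moment, N m; "opening": opening from 0.0 (shut) to 1.0 (fully open); "finger_force": force on a finger pad.
Only numpy, scipy, OpenCV 4.12 (cv2) and the standard library are available. Lean on these libraries where they do the work, as an engineer would, in place of code of your own. Each camera call takes 0.05 s, during which the arm holds its last target. There are 200 camera calls.

## Working session

There is one attempt and no reset: what is moved stays moved. The work goes in short steps, Python scripts to look and compute and a tool call to move; the robot and the scene stay as the last step left them, time stands still between calls to the robot, and variables do not carry over. Pictures are saved under pics/ and viewed, at most 10 in all, crops included, and the job is handed in when it is done.

Besides the shell and the picture viewer there is one more tool, called after "Call:" as a command line: name --argument value ..., lists and objects as JSON in quotes. move_arm: Moves the arm, as the interface text tells. Its arguments: {"type":"object","properties":{"motion":{"type":"array","items":{"type":"object","properties":{"tx":{"type":"number"},"ty":{"type":"number"},"tz":{"type":"number"},"ax":{"type":"number"},"ay":{"type":"number"},"az":{"type":"number"}}}},"grip":{"type":"number"}},"required":["motion"]}

```bash
mkdir -p pics
cat > h.py <<'E'
import numpy as np, cv2
from plant import ctrl, vision, ticket
def grab(n,fn=None):
    f=vision.grab_frame(n)
    if fn: cv2.imwrite('pics/'+fn,f['frame'][:,:,::-1])
    return f
def ray(f,pts):
    K=np.array(f['intrinsics'],float);T=np.array(f['extrinsics'])
    u=cv2.undistortPoints(np.array(pts,float).reshape(-1,1,2),K,np.array(f['dist'],float)).reshape(-1,2)
    d=np.c_[u[:,0],-u[:,1],-np.ones(len(u))]@T[:3,:3].T
    return T[:3,3],d
def onplane(f,pts,z):
    o,d=ray(f,pts); return o+d*((z-o[2])/d[:,2])[:,None]
E
python3 - <<'E'
from h import *
s=ctrl.read_state();print(s['clock'],s['tcp_pos'],s['tcp_rot'],s['ft_force'])
f=grab('top','top0.png');print(f['extrinsics'])
np.savez('top0.npz',**f)
grab('scene','scene0.png')
E
```

```text
0.0 [0.15281674 0.65678597 0.22990144] [[-9.73934448e-01  2.26827887e-01 -8.94239963e-04]
 [ 2.26829363e-01  9.73931918e-01 -2.24943022e-03]
 [ 3.60695338e-04 -2.39363746e-03 -9.99997070e-01]] [0.28426322 0.3605667  0.29850339]
[[ 0.02351219  0.991079   -0.13118535  0.38196038]
 [-0.99970314  0.02246992 -0.00941983  0.25401013]
 [-0.00638807  0.13136789  0.9913131   1.05446116]
 [ 0.          0.          0.          1.        ]]
```

View pics/top0.png

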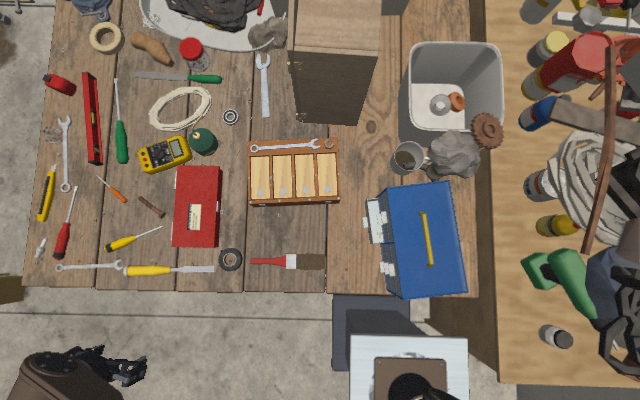

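View pics/scene0.png

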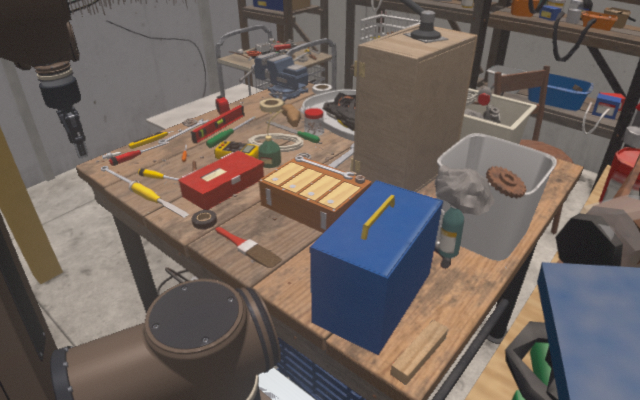

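The top view shows the chest at (250–340, 140–205), with flap plates near row 192. A tall cabinet stands behind it, the blue toolbox and mug are to the right, and the brush and tape are in front. I'll zoom in and measure.

Run:
```python
from h import *
f=dict(np.load('top0.npz'))
c=f['frame'][130:215,240:350,::-1]
cv2.imwrite('pics/c0.png',cv2.resize(c,None,fx=7,fy=7,interpolation=cv2.INTER_CUBIC))
def P(u,v):
    z=f['z_map'][v,u];o,d=ray(f,[(u,v)]);return (o+d*z)[0].round(3)
for n,p in dict(cab=(330,70),cabfront=(330,90),cabtop=(335,40),box=(450,220),handle=(427,240),boxleft=(395,240),redbox=(195,200),mug=(400,150),flap=(262,175),flapd=(326,175),tape=(222,258),brush=(300,262),bottle=(205,140)).items(): print(n,P(*p))
```

```text
cab [0.747 0.238 0.334]
cabfront [0.747 0.234 0.237]
cabtop [0.772 0.231 0.402]
box [ 0.454 -0.048  0.203]
handle [0.407 0.013 0.228]
boxleft [0.406 0.079 0.202]
redbox [0.505 0.592 0.056]
mug [0.667 0.026 0.023]
flap [0.574 0.409 0.079]
flapd [0.578 0.237 0.082]
tape [0.35  0.519 0.019]
brush [0.344 0.303 0.013]
bottle [0.671 0.571 0.068]
```

View pics/c0.png

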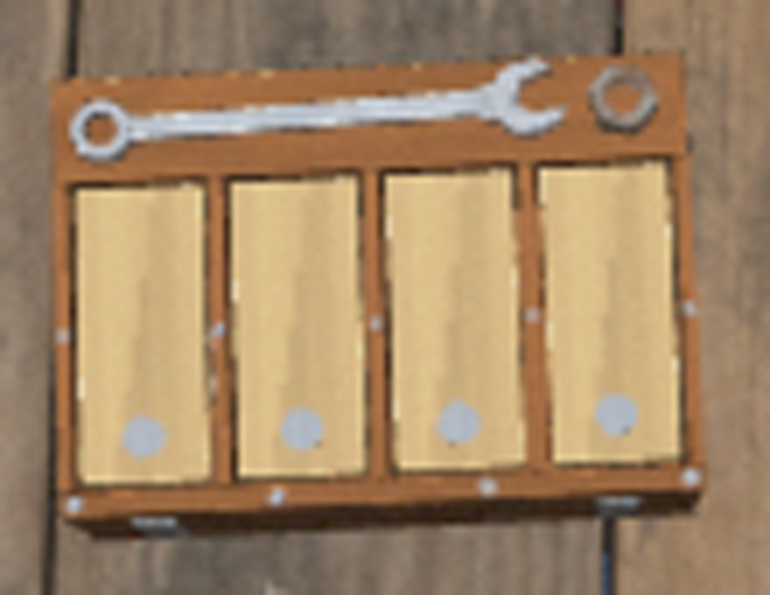

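The crop clearly shows four plates at (143,436), (302,429), (458,422) and (615,414). The spanner and nut are on the rear ledge.

```bash
cat > plan.py <<'E'
from h import *
f=dict(np.load('top0.npz'))
c=(np.array([(143,436),(302,429),(458,422),(615,414)],float)+.5)/7-.5+[240,130]
p=onplane(f,c,0.08)
ey=p[0]-p[3];ey[2]=0;L=np.linalg.norm(ey);ey/=L;ex=np.array([ey[1],-ey[0],0])
mid=p.mean(0);pl=[mid+ey*y for y in(.09,.03,-.03,-.09)]
R=np.c_[-ex,ey,[0,0,-1]]
E
python3 - <<'E'
from plan import *
from scipy.spatial.transform import Rotation as Ro
print(p.round(4),L,ex,ey,np.round(pl,4))
s=ctrl.read_state();R0=np.array(s['tcp_rot']);t0=np.array(s['tcp_pos'])
print('rot',Ro.from_matrix(R0.T@R).as_rotvec())
for q in pl: print((R0.T@(q+[0,0,.03]-t0)/.04).round(3))
E
```

```text
[[0.5283 0.4119 0.08  ]
 [0.5324 0.3515 0.08  ]
 [0.5364 0.2921 0.08  ]
 [0.5409 0.2324 0.08  ]] 0.17996181506465123 [0.99757307 0.06962743 0.        ] [-0.06962743  0.99757307  0.        ] [[0.5282 0.4118 0.08  ]
 [0.5324 0.3519 0.08  ]
 [0.5366 0.2921 0.08  ]
 [0.5408 0.2322 0.08  ]]
rot [-0.00209069 -0.00064581 -0.29849194]
[-10.531  -3.832   3.006]
[-10.972  -5.266   3.009]
[-11.413  -6.7     3.012]
[-11.854  -8.133   3.015]
```

Call:
move_arm --grip 0 --motion '[{"tx": -1,"ty": -0.36,"tz": 0.1,"az": -0.04},{"tx": -2,"ty": -0.72,"tz": 0.2,"az": -0.08},{"tx": -3.1,"ty": -1.1,"tz": 0.4,"az": -0.12},{"tx": -4.2,"ty": -1.5,"tz": 0.6,"az": -0.16},{"tx": -5.3,"ty": -1.9,"tz": 0.8,"az": -0.2},{"tx": -6.4,"ty": -2.3,"tz": 1.0,"az": -0.24},{"tx": -7.5,"ty": -2.7,"tz": 1.2,"az": -0.28},{"tx": -8.5,"ty": -3.1,"tz": 1.3,"az": -0.3}]'

```text
invalid input at $.motion[0]: expected keys tx, ty, tz, ax, ay, az
```

```bash
cat > rel.py <<'E'
from plan import *
from scipy.spatial.transform import Rotation as Ro
s=ctrl.read_state();R0=np.array(s['tcp_rot']);t0=np.array(s['tcp_pos'])
print(s['clock'],t0.round(4),np.round(s['ft_force'],2),s['opening'],'rot',Ro.from_matrix(R0.T@R).as_rotvec().round(4))
for q in pl: print((R0.T@(q-t0)/.04).round(3))
E
python3 rel.py
```

```text
0.1 [0.1528 0.6568 0.23  ] [ 0.38 -0.66  0.03] 1.0033762223981155 rot [-0.0021 -0.0006 -0.2985]
[-10.531  -3.831   3.756]
[-10.972  -5.264   3.759]
[-11.413  -6.698   3.762]
[-11.854  -8.132   3.765]
```

Call:
move_arm --grip 0 --motion '[{"tx": -1,"ty": -0.36,"tz": 0.1,"ax": 0,"ay": 0,"az": -0.04},{"tx": -2,"ty": -0.72,"tz": 0.2,"ax": 0,"ay": 0,"az": -0.08},{"tx": -3.1,"ty": -1.1,"tz": 0.4,"ax": 0,"ay": 0,"az": -0.12},{"tx": -4.2,"ty": -1.5,"tz": 0.6,"ax": 0,"ay": 0,"az": -0.16},{"tx": -5.3,"ty": -1.9,"tz": 0.8,"ax": 0,"ay": 0,"az": -0.2},{"tx": -6.4,"ty": -2.3,"tz": 1.0,"ax": 0,"ay": 0,"az": -0.24},{"tx": -7.5,"ty": -2.7,"tz": 1.2,"ax": 0,"ay": 0,"az": -0.28},{"tx": -8.5,"ty": -3.1,"tz": 1.3,"ax": 0,"ay": 0,"az": -0.3}]'

```text
clock: 0.9
tcp_pos: [0.4571, 0.4577, 0.1778]
tcp_rot: [[-0.997, -0.072, -0.002], [-0.072, 0.997, -0.001], [0.002, -0.001, -1.0]]
ft_force: [-0.6, 0.2, 0.4]
opening: -0.003
finger_force: 0.0
```

```bash
python3 rel.py
```

```text
0.9 [0.4571 0.4577 0.1778] [-0.56  0.23  0.44] -0.0025357812968968244 rot [-0.0012 -0.0018  0.0022]
[-1.695 -1.269  2.443]
[-1.691 -2.769  2.445]
[-1.688 -4.269  2.446]
[-1.685 -5.769  2.448]
```

Call:
move_arm --motion '[{"tx": -0.8,"ty": -0.6,"tz": 0.4,"ax": 0,"ay": 0,"az": 0},{"tx": -1.7,"ty": -1.27,"tz": 0.9,"ax": 0,"ay": 0,"az": 0},{"tx": -1.7,"ty": -1.27,"tz": 1.6,"ax": 0,"ay": 0,"az": 0},{"tx": -1.7,"ty": -1.27,"tz": 2.0,"ax": 0,"ay": 0,"az": 0},{"tx": -1.7,"ty": -1.27,"tz": 2.2,"ax": 0,"ay": 0,"az": 0},{"tx": -1.7,"ty": -1.27,"tz": 2.2,"ax": 0,"ay": 0,"az": 0},{"tx": -1.7,"ty": -1.27,"tz": 2.2,"ax": 0,"ay": 0,"az": 0},{"tx": -1.7,"ty": -1.27,"tz": 2.2,"ax": 0,"ay": 0,"az": 0}]'

```text
clock: 1.7
tcp_pos: [0.5278, 0.4149, 0.0932]
tcp_rot: [[-0.997, -0.072, 0.003], [-0.072, 0.997, 0.001], [-0.003, 0.001, -1.0]]
ft_force: [0.4, -0.7, 0.4]
opening: 0.003
finger_force: 0.0
```

```bash
python3 rel.py; python3 -c "
from h import *
f=grab('wrist','w1.png')
f=grab('scene');cv2.imwrite('pics/s1.png',cv2.resize(f['frame'][100:300,200:450,::-1],None,fx=3,fy=3))"
```

```text
1.7 [0.5278 0.4149 0.0932] [ 0.39 -0.7   0.44] 0.0034398789878753206 rot [0.0013 0.0027 0.0029]
[-0.003 -0.078  0.33 ]
[ 1.000e-03 -1.578e+00  3.280e-01]
[ 0.005 -3.078  0.326]
[ 0.01  -4.578  0.324]
```

View pics/s1.png

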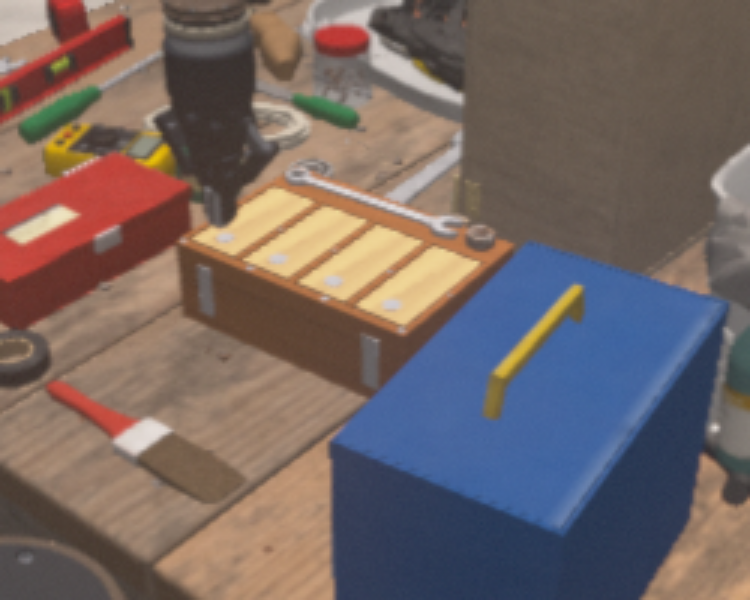

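The closed fingertip stands just above flap a's plate, at about (222,225). Next I press gently in small steps.

Call:
move_arm --motion '[{"tx": 0,"ty": -0.08,"tz": 0.1,"ax": 0,"ay": 0,"az": 0},{"tx": 0,"ty": -0.08,"tz": 0.2,"ax": 0,"ay": 0,"az": 0},{"tx": 0,"ty": -0.08,"tz": 0.28,"ax": 0,"ay": 0,"az": 0},{"tx": 0,"ty": -0.08,"tz": 0.34,"ax": 0,"ay": 0,"az": 0},{"tx": 0,"ty": -0.08,"tz": 0.38,"ax": 0,"ay": 0,"az": 0},{"tx": 0,"ty": -0.08,"tz": 0.4,"ax": 0,"ay": 0,"az": 0},{"tx": 0,"ty": -0.08,"tz": 0.4,"ax": 0,"ay": 0,"az": 0},{"tx": 0,"ty": -0.08,"tz": 0.4,"ax": 0,"ay": 0,"az": 0}]'

```text
clock: 2.6
tcp_pos: [0.528, 0.4106, 0.0752]
tcp_rot: [[-0.997, -0.071, 0.001], [-0.071, 0.997, 0.0], [-0.001, 0.0, -1.0]]
ft_force: [0.5, -0.5, 0.2]
opening: -0.002
finger_force: 0.0
```

Call:
move_arm --motion '[{"tx": 0,"ty": 0,"tz": 0.01,"ax": 0,"ay": 0,"az": 0},{"tx": 0,"ty": 0,"tz": 0.02,"ax": 0,"ay": 0,"az": 0},{"tx": 0,"ty": 0,"tz": 0.03,"ax": 0,"ay": 0,"az": 0},{"tx": 0,"ty": 0,"tz": 0.04,"ax": 0,"ay": 0,"az": 0},{"tx": 0,"ty": 0,"tz": 0.05,"ax": 0,"ay": 0,"az": 0},{"tx": 0,"ty": 0,"tz": 0.05,"ax": 0,"ay": 0,"az": 0},{"tx": 0,"ty": 0,"tz": 0.05,"ax": 0,"ay": 0,"az": 0},{"tx": 0,"ty": 0,"tz": 0.05,"ax": 0,"ay": 0,"az": 0}]'

```text
clock: 3.4
tcp_pos: [0.528, 0.4106, 0.0735]
tcp_rot: [[-0.997, -0.071, 0.001], [-0.071, 0.997, 0.0], [-0.001, 0.0, -1.0]]
ft_force: [1.2, 0.1, 2.4]
opening: -0.0
finger_force: 0.8
```

Call:
move_arm --motion '[{"tx": 0,"ty": 0,"tz": 0.01,"ax": 0,"ay": 0,"az": 0},{"tx": 0,"ty": 0,"tz": 0.02,"ax": 0,"ay": 0,"az": 0},{"tx": 0,"ty": 0,"tz": 0.03,"ax": 0,"ay": 0,"az": 0},{"tx": 0,"ty": 0,"tz": 0.04,"ax": 0,"ay": 0,"az": 0},{"tx": 0,"ty": 0,"tz": 0.05,"ax": 0,"ay": 0,"az": 0},{"tx": 0,"ty": 0,"tz": 0.05,"ax": 0,"ay": 0,"az": 0},{"tx": 0,"ty": 0,"tz": 0.05,"ax": 0,"ay": 0,"az": 0},{"tx": 0,"ty": 0,"tz": 0.05,"ax": 0,"ay": 0,"az": 0}]'

```text
clock: 4.2
tcp_pos: [0.5276, 0.4104, 0.0712]
tcp_rot: [[-0.997, -0.071, -0.0], [-0.071, 0.997, -0.0], [0.0, -0.0, -1.0]]
ft_force: [0.1, 1.1, 1.7]
opening: -0.001
finger_force: 0.7
```

Call:
move_arm --motion '[{"tx": 0,"ty": 0,"tz": 0.01,"ax": 0,"ay": 0,"az": 0},{"tx": 0,"ty": 0,"tz": 0.02,"ax": 0,"ay": 0,"az": 0},{"tx": 0,"ty": 0,"tz": 0.03,"ax": 0,"ay": 0,"az": 0},{"tx": 0,"ty": 0,"tz": 0.04,"ax": 0,"ay": 0,"az": 0},{"tx": 0,"ty": 0,"tz": 0.05,"ax": 0,"ay": 0,"az": 0},{"tx": 0,"ty": 0,"tz": 0.05,"ax": 0,"ay": 0,"az": 0},{"tx": 0,"ty": 0,"tz": 0.05,"ax": 0,"ay": 0,"az": 0},{"tx": 0,"ty": 0,"tz": 0.05,"ax": 0,"ay": 0,"az": 0}]'

```text
clock: 5.0
tcp_pos: [0.5277, 0.4105, 0.0692]
tcp_rot: [[-0.997, -0.071, -0.0], [-0.071, 0.997, -0.0], [0.0, -0.0, -1.0]]
ft_force: [1.2, 0.4, 1.6]
opening: 0.001
finger_force: 0.7
```

Call:
move_arm --motion '[{"tx": 0,"ty": 0,"tz": 0.015,"ax": 0,"ay": 0,"az": 0},{"tx": 0,"ty": 0,"tz": 0.03,"ax": 0,"ay": 0,"az": 0},{"tx": 0,"ty": 0,"tz": 0.045,"ax": 0,"ay": 0,"az": 0},{"tx": 0,"ty": 0,"tz": 0.06,"ax": 0,"ay": 0,"az": 0},{"tx": 0,"ty": 0,"tz": 0.07,"ax": 0,"ay": 0,"az": 0},{"tx": 0,"ty": 0,"tz": 0.07,"ax": 0,"ay": 0,"az": 0},{"tx": 0,"ty": 0,"tz": 0.07,"ax": 0,"ay": 0,"az": 0},{"tx": 0,"ty": 0,"tz": 0.07,"ax": 0,"ay": 0,"az": 0}]'

```text
clock: 5.8
tcp_pos: [0.5276, 0.4105, 0.0663]
tcp_rot: [[-0.997, -0.071, -0.0], [-0.071, 0.997, -0.0], [0.0, -0.0, -1.0]]
ft_force: [0.3, -0.8, 0.8]
opening: 0.002
finger_force: 0.6
```

```bash
python3 -c "
from h import *
f=grab('scene');cv2.imwrite('pics/s2.png',cv2.resize(f['frame'][140:240,240:370,::-1],None,fx=6,fy=6,interpolation=cv2.INTER_CUBIC))"
```

```text
(no output)
```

View pics/s2.png

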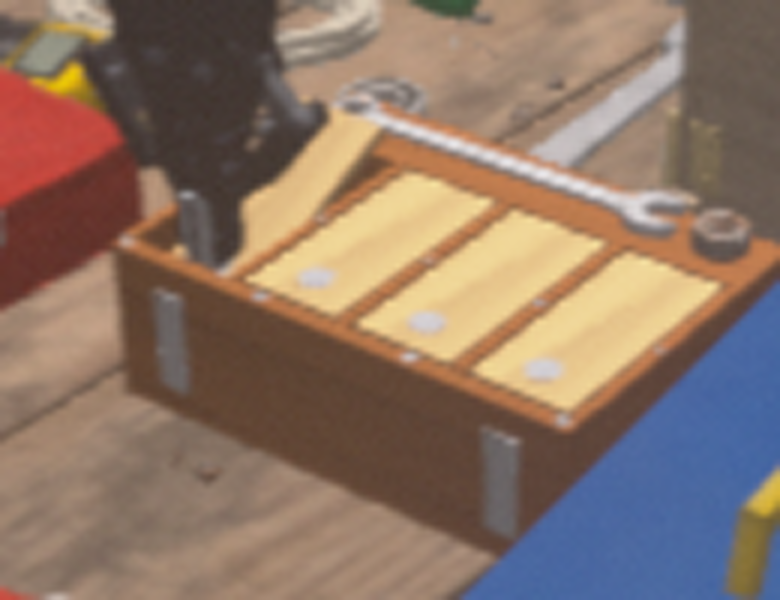

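Flap a rocks: its rear half stands up at (350,130) and the front has sunk. I'll push it on.

Call:
move_arm --motion '[{"tx": 0,"ty": 0,"tz": 0.08,"ax": 0,"ay": 0,"az": 0},{"tx": 0,"ty": 0,"tz": 0.16,"ax": 0,"ay": 0,"az": 0},{"tx": 0,"ty": 0,"tz": 0.24,"ax": 0,"ay": 0,"az": 0},{"tx": 0,"ty": 0,"tz": 0.32,"ax": 0,"ay": 0,"az": 0},{"tx": 0,"ty": 0,"tz": 0.4,"ax": 0,"ay": 0,"az": 0},{"tx": 0,"ty": 0,"tz": 0.48,"ax": 0,"ay": 0,"az": 0},{"tx": 0,"ty": 0,"tz": 0.54,"ax": 0,"ay": 0,"az": 0},{"tx": 0,"ty": 0,"tz": 0.54,"ax": 0,"ay": 0,"az": 0}]'

```text
clock: 6.65
tcp_pos: [0.5272, 0.4102, 0.044]
tcp_rot: [[-0.997, -0.071, -0.001], [-0.071, 0.997, -0.001], [0.001, -0.001, -1.0]]
ft_force: [-0.0, -0.6, -0.0]
opening: -0.001
finger_force: 0.0
```

```bash
python3 -c "
from h import *
f=grab('scene');cv2.imwrite('pics/s3.png',cv2.resize(f['frame'][140:240,240:370,::-1],None,fx=6,fy=6,interpolation=cv2.INTER_CUBIC))"
```

```text
(no output)
```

View pics/s3.png

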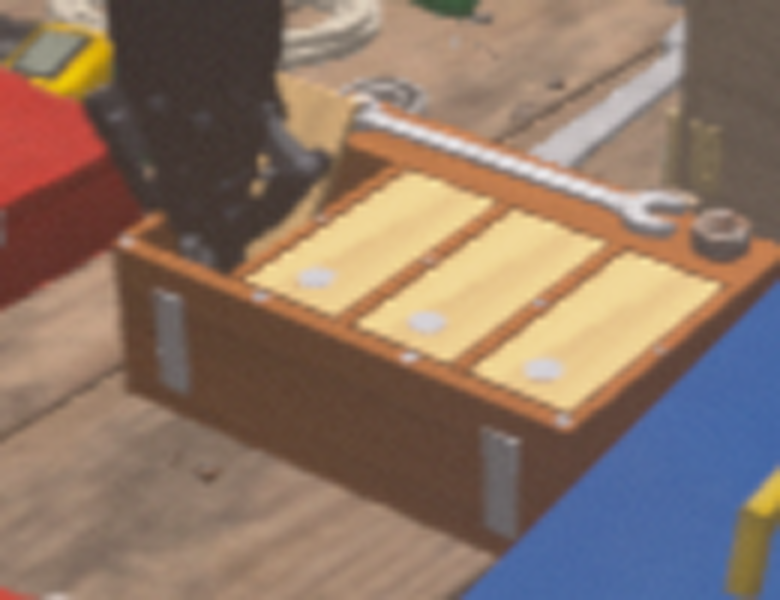

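Flap a is now well open, with its rear edge at about (320,90). I'll press a little more for margin, then withdraw straight up.

Call:
move_arm --motion '[{"tx": 0,"ty": 0,"tz": 0.05,"ax": 0,"ay": 0,"az": 0},{"tx": 0,"ty": 0,"tz": 0.1,"ax": 0,"ay": 0,"az": 0},{"tx": 0,"ty": 0,"tz": 0.12,"ax": 0,"ay": 0,"az": 0},{"tx": 0,"ty": 0,"tz": 0.12,"ax": 0,"ay": 0,"az": 0},{"tx": 0.03,"ty": 0,"tz": 0,"ax": 0,"ay": 0,"az": 0},{"tx": 0.05,"ty": 0,"tz": -0.2,"ax": 0,"ay": 0,"az": 0},{"tx": 0.05,"ty": 0,"tz": -0.6,"ax": 0,"ay": 0,"az": 0},{"tx": 0.05,"ty": 0,"tz": -1.2,"ax": 0,"ay": 0,"az": 0}]'

```text
clock: 7.5
tcp_pos: [0.525, 0.4099, 0.0931]
tcp_rot: [[-0.997, -0.071, -0.002], [-0.071, 0.997, -0.001], [0.002, -0.001, -1.0]]
ft_force: [0.1, -0.6, 0.6]
opening: 0.001
finger_force: 0.0
```

Call:
move_arm --motion '[{"tx": 0,"ty": 0,"tz": -0.8,"ax": 0,"ay": 0,"az": 0},{"tx": 0.3,"ty": 0,"tz": -1.6,"ax": 0,"ay": 0,"az": 0},{"tx": 0.9,"ty": 0.6,"tz": -2.2,"ax": 0,"ay": 0,"az": 0},{"tx": 1.6,"ty": 1.4,"tz": -2.6,"ax": 0,"ay": 0,"az": 0},{"tx": 2.2,"ty": 2.2,"tz": -2.8,"ax": 0,"ay": 0,"az": 0},{"tx": 2.8,"ty": 3,"tz": -2.8,"ax": 0,"ay": 0,"az": 0},{"tx": 2.8,"ty": 3,"tz": -2.8,"ax": 0,"ay": 0,"az": 0},{"tx": 2.8,"ty": 3,"tz": -2.8,"ax": 0,"ay": 0,"az": 0}]'

```text
clock: 8.3
tcp_pos: [0.405, 0.5227, 0.2063]
tcp_rot: [[-0.997, -0.073, 0.002], [-0.073, 0.997, 0.001], [-0.002, 0.001, -1.0]]
ft_force: [1.0, 0.7, -0.7]
opening: -0.0
finger_force: 0.0
```

Run:
```python
from plan import *
f0=f;f=grab('top','top4.png')
# heights along flap a in chest coordinates
piv=pl[0]+ex*.04
v,u=np.mgrid[130:215,235:350]
o,d=ray(f,np.c_[u.ravel(),v.ravel()]);P=o+d*f['z_map'][130:215,235:350].ravel()[:,None]
x=(P-piv)@ex;y=(P-piv)@ey
m=(abs(y)<.018)&(x>-.03)&(x<.03)&(P[:,2]>.02)
k=np.polyfit(x[m],P[m,2],1);print(m.sum(),k,'angle',np.arctan(k[0]))
a=f['frame'].astype(int);b=f0['frame'].astype(int);df=(abs(a-b).max(2)>40)
for n,(r0,r1,c0,c1) in dict(spanner_nut=(138,153,249,340),brush=(250,272,248,328),mug=(140,178,388,426),tape=(246,272,216,244)).items(): print(n,df[r0:r1,c0:c1].sum())
c=f['frame'][130:280,210:350,::-1];cv2.imwrite('pics/c4.png',cv2.resize(c,None,fx=4,fy=4,interpolation=cv2.INTER_CUBIC))
```

```text
377 [1.3699836  0.08319197] angle 0.94026048814726
spanner_nut 0
brush 0
mug 0
tape 50
```

View pics/c4.png

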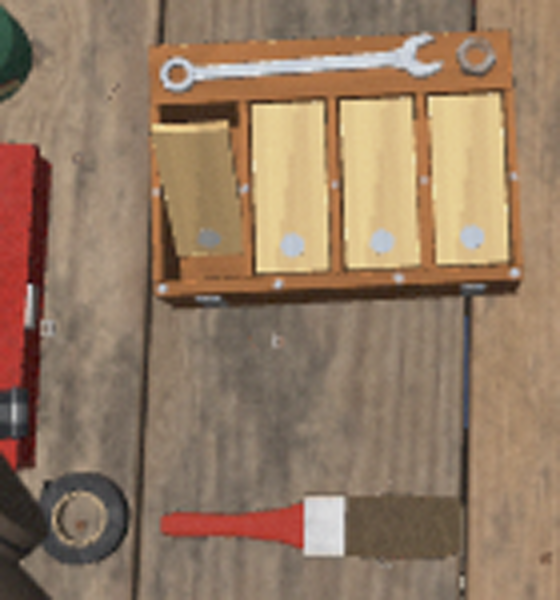

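Flap a stands open at about 0.94 rad (plate at (207,238)), and the bystanders haven't moved. The difference at the tape is only the arm covering part of it. I'm handing the job in.

```bash
python3 -c "
from plant import ticket
print(ticket.close_job())"
```

```text
the job is handed in; nothing more can be done
None
```

Flap a was the loose one, found on the first press; it now stands open at about 0.94 rad (54°), the hand is clear, nothing else was moved, and the job is handed in (no verdict was returned).

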